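# Load the sample cell in the photometer and switch the lamp on

### The job

Lift the dust cover off the photometer's well and stand it upright on the wooden plinth, then take the tall sample cell out of the sloping rack, holding it by its ribbed opaque sides and never by the clear windows, and seat it fully home and upright in the well with its clear windows facing the lamp and the detector. Then switch the lamp supply on by pushing down the raised far half of its rocker with a fingertip until it snaps over. Do not drop the cell or tip it on its side, and leave the short cell and the other things on the bench where they are.

Things in the scene. Friction and masses are not known exactly. Their poses are not given: they have to be found in the camera images.
- photometer: Fixed instrument, aluminium base 110 (x) x 270 (y) x 20 mm. The light path runs along its y axis, 82 mm above the bench, from the grey lamp housing at +y (70 x 64 mm, top 108 mm up) to the black detector at -y (50 x 44 mm, top 95 mm up); both barrels end 51 mm from the centre. Between them is the well block (see well_floor). Origin: centre of the underside, under the well's centre.
- well_floor (a point): Centre of the floor of the square well, 30 mm above the bench; a fully home cell's origin lies here. Well 43 x 43 mm, 25 mm deep, mouth chamfered 3 mm, in a black block 80 x 80 mm whose top is 55 mm above the bench. Axes as photometer, the well's sides along x and y.
- cover: Loose grey plastic dust cover, 120 g: a 36 x 36 x 10 mm plug below (in the well at the start), an 86 x 86 x 12 mm plate, and on it a grip bar 14 (x) x 56 (y) x 40 mm, whose top is 62 mm above the origin. Origin: centre of the plug's underside; z up. It starts plugged in the well, 45 mm above the bench, its bar along the light path.
- plinth: Fixed wooden block 100 x 100 x 30 mm on which to stand the cover (on its plug, plate level). Origin: centre of its underside, on the bench.
- rack: Fixed white rack, foot 130 (x) x 190 (y) mm, two places 44 mm either side of its middle along y. Each holds a cell leaning 30 degrees, its top toward the rack's -x (roughly to the robot), in a pocket with a backrest 36 mm wide and 66 mm high on the cell's -x side, 14 mm cheeks at the sides (2 mm clear) and a 12 mm lip on the far side. Draw the cell out along its own axis.
- cell: Sample cell to load: square column 40 x 40 mm, 110 mm tall, plus a rib 38 x 8 x 6 mm on top running from window to window; about 150 g. Origin: centre of its underside; z along its length to the top. Clear windows face its +x and -x; its +y and -y sides are grey, opaque, ribbed, 40 mm apart: grip these. Starts in either place of the rack, leaning 30 degrees.
- cell_windows: The two clear windows of the sample cell, 30 mm wide, from 12 to 100 mm above its underside (1 mm behind the rims of its +x and -x faces); not to be touched by the fingers. Same origin and axes as cell.
- short_cell: A like cell only 70 mm tall in the rack's other place; leave it. Origin: centre of its underside.
- supply: Fixed grey lamp supply box 120 (x) x 100 (y) mm; its top slopes 25 degrees, facing up and to its -x (low side at -x), the slope's middle 72 mm and its upper edge about 97 mm above the bench. A black rocker 64 mm long (along the slope) and 32 mm wide is set in the middle, its top standing about 23 mm above the slope at its hinge, nothing higher beside it. Origin: centre of the underside.
- rocker (a joint): Rocker angle, rad: 0 = off (near, -x half down, far half raised), 0.44 = on (far half down). Over-centre: it snaps to either end past 0.22. Its axis lies along the supply's y. About 4 N (up to 10 N if struck fast) on the far half starts it; it grows as the far half is pushed down.
- rocker_far (a point): Point on the upper surface of the rocker's raised far (+x) half, 22 mm from the hinge: push here. It moves about 10 mm down from off to on. Its z axis is the surface's outward normal.
- rocker_near (a point): Point on the upper surface of the rocker's near (-x) half, 22 mm from the hinge.
- gear: Bystander: white gear 76 mm across on the bench.
- tape: Bystander: blue tape roll 84 mm across, 24 mm high.
- jar: Bystander: white jar 60 mm across, 90 mm tall.
- screwdriver: Bystander: screwdriver lying on the bench.
- meter: Bystander: yellow meter 100 x 160 x 35 mm.
- robot_car: Bystander: small wheeled model car 120 x 98 mm, 65 mm tall.

How it is judged (in metres and radians):
On the way, in this order (a step that is already met when the one before it is completed fails the run):
1. the dust cover stands on the plinth (horizontal distance between cover and plinth below 0.035 m and z of cover in the frame of plinth between 0.026 and 0.036 m and angle between cover's own z axis and vertical below 0.1 rad and contact force between cover and the fingers below 0.2 N), for 0.2 s.
2. the cell is seated in the well with its windows on the light path, the lamp still off (z of cell in the frame of well_floor below 0.004 m and horizontal distance between cell and well_floor below 0.005 m and angle between cell's own z axis and vertical below 0.07 rad and angle between the x axis of cell and the y axis of photometer, either way round below 0.12 rad and value of joint rocker below 0.1 rad), for 0.2 s.
3. the rocker has snapped on (value of joint rocker above 0.38 rad), for 0.2 s.
At the end, for the whole second after the job is handed in: Cell released and still in the well: within 4 mm of its floor and 5 mm of its centre, upright within 4 deg, clear windows facing lamp and detector within 7 deg (either way round). Cover level on the plinth, centres within 35 mm. Rocker on (above 0.38 rad) (horizontal distance between cover and plinth below 0.035 m and z of cover in the frame of plinth between 0.026 and 0.036 m and angle between cover's own z axis and vertical below 0.1 rad and z of cell in the frame of well_floor below 0.004 m and horizontal distance between cell and well_floor below 0.005 m and angle between cell's own z axis and vertical below 0.07 rad and angle between the x axis of cell and the y axis of photometer, either way round below 0.12 rad and value of joint rocker above 0.38 rad and linear speed of each of cell, cover below 0.02 m/s and contact force between cell and the fingers below 0.2 N); the robot touches nothing.
It fails at once if a finger presses on a clear window of the sample cell (contact force between the fingers and cell_windows above 0.5 N).
It fails at once if the sample cell is tipped on its side (angle between cell's own z axis and vertical above 1 rad).
It fails at once if the sample cell is dropped (falls freely by about 13 mm or more) (contact force between cell and the fingers below 0.05 N and linear speed of cell above 0.5 m/s).
It fails at once if the short cell or another bystander is shifted by more than 30 mm (distance of any of short_cell, gear, tape, jar, screwdriver, meter, robot_car from where it was at the start of the episode above 0.03 m).
It also fails if it takes over 64 s, if anything falls off the work surface, if the arm or the gripper's body presses on something with over 40 N, if the wrist force passes 120 N, or if a joint passes its speed limit or range.

### The arm

A 7-joint arm with a two-finger parallel gripper is mounted at the origin on the work surface. World frame = base frame: x ahead of the robot, y to its left, z up, the work surface at z = 0. Lengths are in mm, angles in rad, forces in N, time in s.
With the tool pointing down it reaches from about 400 to 875 mm from the base axis. Payload 4.4 kg.
Tool frame: the origin (TCP) lies on the centre line of the jaws, within the pads' length; the fingertips stand 25 mm ahead of it and the grasp point (between the pads) lies 6 mm ahead of it; x points along the fingers, y is the direction in which the jaws open and shut, and the axes are right-handed (so a half turn about x gives the same grasp; the last joint's range is limited). The gripper opens to 85 mm and grips with 20 to 120 N. Pads are 22 mm wide; open, the fingers measure 114 mm over their backs; the gripper's body (76 mm by 85 mm) begins 54 mm behind the grasp point. The pads swing forward as they close: fully open they stand 13 mm farther back than shut.
Start: joints at [1.099, 0.628, 0.038, 1.517, -0.027, 0.996, -0.02], TCP at [256.617, -597.214, 256.313] pointing down, gripper open.
Joint ranges: [-3.06, 3.06], [-0.37, 2.12], [-1.25, 1.32], [0.18, 2.47], [-1.1, 4.24], [0.23, 1.98], [-2.94, 2.94]. Speed limits (rad/s): [2.57, 2.57, 3.14, 3.14, 3.14, 3.14, 3.14].

### API

Orientations are given as [roll, pitch, yaw] about the fixed x, y, z axes, in that order (R = Rz(yaw) Ry(pitch) Rx(roll)).
In Python, from cell import * gives the robot as it stands. The module is installed in compiled form; this text tells all that it offers.
- The arm moves only by the tool jog_arm, never from a script. Its argument "series" is a list of rows, each a list of 3 entries, a list of its own where there are three numbers: the turn, a rotation vector about the tool's x, y, z in degrees, then the shift along the tool's x, y, z in mm, then the gripper's target within -1 to 1 (shut at 1, half-way at 0, fully open at -1). In form: [[[rx, ry, rz], [dx, dy, dz], hand], ...]. A call has 1 to 8 rows; each row shifts and turns the commanded pose from where the row before left it, along the tool's axes as they then stand; what a row does not reach is not made up. A row lasts 1/8 s, in which the tool goes at most 62.5 mm and 10.7 degrees, less where a joint would pass 70% of its speed; a pose out of reach is approached as far as the arm can. A call is refused whole if a number of a shift passes 62.5 or a number of a turn 10.7, either way. A call with a gripper value outside its range is refused whole. The fingers move at their own pace and stop on an object; the grip force is fixed at half the most. Time passes only in rows, so rows that do not move let the fingers close. It gives the time, the measured TCP pose, the force and the opening at its end, in the units of the state.
- read_state(): the state, without advancing time (a new reading comes with each control period).
- get_image(name): name is "scene" or "top"; returns a dict with "img" (480x640x3 uint8, red, green, blue), "range_z" (480x640 float32, mm along the optical axis (not along the pixel's ray), 0 where there is no reading), "fovy" (degrees; the focal length in pixels is half the picture's height over the tangent of half this angle, whatever the lens; pixels are square), "cx", "cy" (the principal point, pixels), "cam_to_world" (4x4, takes a point from camera to world coordinates). Camera axes: x right, y up, looking along -z (the intrinsics and any distortion apply to the point x, -y, -z); pixel columns grow to the right and rows downward; lengths in mm; the calibration is good to about 2 mm. A picture is of the moment at which its call begins.
- finish_job(): hands the job in, once; it reports no verdict.
The state is a dict: "clock": time; "qpos": joint angles; "qd": joint speeds; "tau": joint torques, N m; "eef_pos": TCP position; "tool_rot": TCP orientation; "force": force on the tool from outside, world axes, zero at the start; "torque": the same for the moment, N m; "width": finger opening in mm.
Only numpy, scipy, OpenCV 4.12 (cv2) and the standard library are available. Lean on these libraries where they do the work, as an engineer would, in place of code of your own. Each camera call takes 0.05 s, during which the arm holds its last target. There are 200 camera calls.

## Working session

There is one attempt and no reset: what is moved stays moved. The work goes in short steps, Python scripts to look and compute and a tool call to move; the robot and the scene stay as the last step left them, time stands still between calls to the robot, and variables do not carry over. Pictures are saved under pics/ and viewed, about 8 in all and at most 12, crops included, and the job is handed in when it is done.

Besides the shell and the picture viewer there is one more tool, called by a JSON object that holds its "name" and its "arguments", one argument or row to a line. jog_arm: Moves the arm, as the interface text tells. Its arguments: {"type":"object","properties":{"series":{"type":"array"}},"required":["series"]}

```bash
mkdir -p pics; cat > h.py <<'E'
from cell import *
import numpy as np, cv2
from scipy.spatial.transform import Rotation as R
def grab(n):
    d=get_image(n); np.savez(f'pics/{n}.npz',**{k:d[k] for k in d}); return d
def cloud(d):
    h,w=d['range_z'].shape; f=h/2/np.tan(np.radians(d['fovy'])/2)
    v,u=np.mgrid[:h,:w]; z=d['range_z'].astype(float)
    p=np.stack([(u-d['cx'])/f*z,-(v-d['cy'])/f*z,-z],-1)
    T=np.array(d['cam_to_world']); w_=p@T[:3,:3].T+T[:3,3]; w_[z==0]=np.nan
    return w_
def load(n): return dict(np.load(f'pics/{n}.npz',allow_pickle=True))
E
python3 - <<'E'
from h import *
print(read_state())
for n in('scene','top'):
    d=grab(n); cv2.imwrite(f'pics/{n}0.png',d['img'][...,::-1]); print(n,[k for k in d],d['fovy'],d['cx'],d['cy'],np.round(d['cam_to_world'],3).tolist())
    print(np.isnan(cloud(d)[...,0]).mean())
E
```

```text
{'clock': 0.0, 'qpos': array([ 1.09923069,  0.62934463,  0.03845256,  1.51838071, -0.02699688,
        0.99629647, -0.01999548]), 'qd': array([-9.52465554e-04, -1.36261965e-03, -1.57096010e-04,  4.83767815e-04,
        6.02858287e-04, -8.42141774e-04, -7.35466213e-05]), 'tau': array([-1.73804779e-04, -5.63400364e+01,  1.22592911e+00, -1.93439752e+01,
        1.08880940e-02,  1.04703259e-02, -2.09284093e-05]), 'eef_pos': array([ 256.35961975, -596.67515019,  255.38614512]), 'tool_rot': array([-1.55284839,  1.5688855 ,  1.99450725]), 'force': array([-0.41812304,  0.23342205,  0.48742495]), 'torque': array([-0.01077872,  0.02608215, -0.0184401 ]), 'width': 85.38075515613629}
scene ['img', 'range_z', 'fovy', 'cx', 'cy', 'cam_to_world'] 55.929718481530415 316.0535994745581 239.4801560088545 [[-0.028, -0.665, 0.746, 1465.89], [1.0, -0.029, 0.011, 29.094], [0.014, 0.746, 0.666, 917.232], [0.0, 0.0, 0.0, 1.0]]
0.0037434895833333335
top ['img', 'range_z', 'fovy', 'cx', 'cy', 'cam_to_world'] 43.34164517959749 320.92271446563313 237.58967920012392 [[-0.029, 0.982, -0.185, 251.308], [-1.0, -0.03, -0.005, 29.924], [-0.011, 0.185, 0.983, 1618.004], [0.0, 0.0, 0.0, 1.0]]
0.0040625
```

View pics/scene0.png

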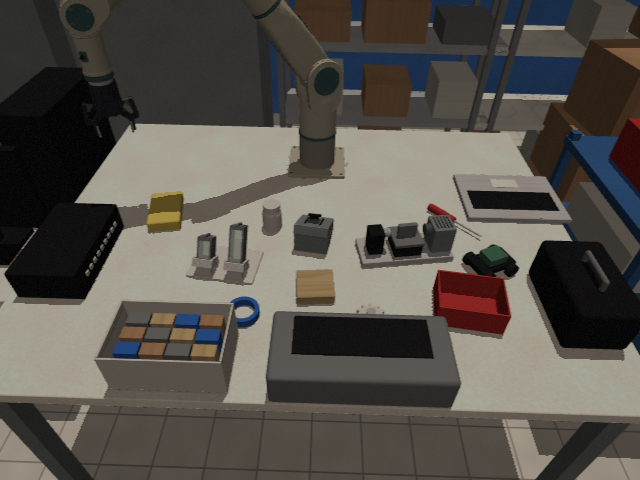

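View pics/top0.png

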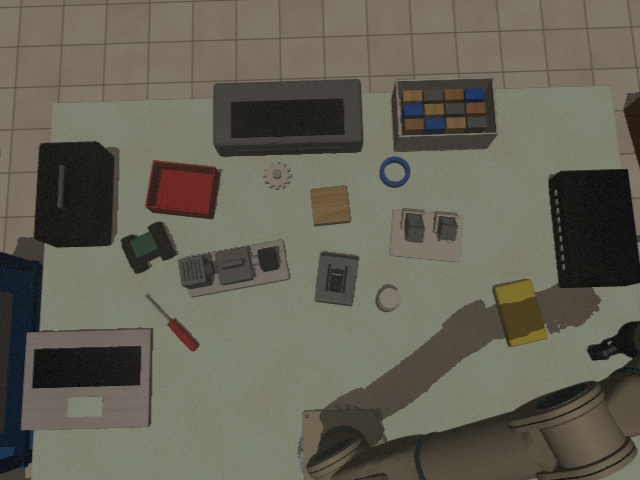

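The scene view shows the photometer at (405,243), plinth (315,287), rack (225,262) with the tall cell at (237,243), and supply (313,233). In the top view the same things are at (236,267), (330,205), (427,235), (413,225) and (337,278). The tall cell is in the +y place.

```bash
cat > m.py <<'E'
from h import *
d=load('top'); W=cloud(d)
def rect(name,box,z0,z1):
    u0,v0,u1,v1=box; P=W[v0:v1,u0:u1].reshape(-1,3); P=P[(P[:,2]>z0)&(P[:,2]<z1)]
    r=cv2.minAreaRect(P[:,:2].astype(np.float32)); print(name,len(P),'c',np.round(r[0],1),'size',np.round(r[1],1),'ang',round(r[2],1),'zmed',np.round(np.median(P[:,2]),1)); return P
rect('bench',(300,330,340,350),-20,20)
rect('photbase',(175,235,295,300),13,26)
rect('lamp',(175,235,225,300),100,116)
rect('det',(245,235,295,280),88,102)
rect('plate',(205,240,265,295),60,74)
rect('bar',(205,240,265,295),98,115)
rect('plinth',(300,175,360,235),22,38)
rect('rackfoot',(380,195,475,270),3,16)
P=rect('tall',(395,205,432,250),40,200)
rect('talltop',(395,205,432,250),90,200)
rect('short',(432,205,468,250),40,200)
P=rect('supply',(305,240,370,312),35,140)
# supply slope + rocker
n=cv2.minAreaRect(P[:,:2].astype(np.float32))
rect('rocker',(322,262,352,295),85,140)
rect('car',(115,215,180,280),10,100);rect('jar',(372,280,405,315),60,120)
for v in range(250,308,4): print(v,np.round(W[v,337],0), np.round(W[v,325],0))
print('tall column');
for v in range(206,248,3): print(v,np.round(W[v,412],0))
E
python3 m.py
python3 - <<'E'
import sys; sys.path.insert(0,'.')
import cv2,numpy as np
a=cv2.imread('pics/top0.png');b=cv2.imread('pics/scene0.png')
x=cv2.resize(a[195:315,300:480],(800,533),interpolation=3);cv2.imwrite('pics/c1.png',x)
E
```

```text
bench 798 c [282.   50.5] size [103.6  49.8] ang 88.4 zmed -1.0
photbase 1582 c [481.2 279.7] size [123.2 290.7] ang 8.0 zmed 18.7
lamp 633 c [466.6 342.4] size [ 69.6 116.4] ang 8.9 zmed 104.7
det 362 c [489.7 188. ] size [51.4 61.9] ang 9.7 zmed 93.3
plate 869 c [477.5 271.3] size [ 86.6 154.5] ang 9.4 zmed 65.8
bar 163 c [477.3 261.2] size [ 40.4 165.4] ang 16.6 zmed 103.4
plinth 1266 c [640.9  12.9] size [101.8  99.7] ang 4.5 zmed 28.8
rackfoot 2165 c [ 562.6 -250.8] size [260.1 205.4] ang 88.2 zmed 6.9
tall 663 c [ 566.5 -201.5] size [ 56.1 107.6] ang 81.8 zmed 106.0
talltop 379 c [ 545.7 -199.2] size [40.7 65.8] ang 82.2 zmed 126.9
short 610 c [ 564.1 -289.9] size [56.5 89.7] ang 81.3 zmed 80.9
supply 1893 c [436.7   4.2] size [101.4 124.9] ang 81.0 zmed 76.5
rocker 340 c [442.5   1.4] size [74.1 64.3] ang 88.1 zmed 91.6
car 1574 c [525.8 490.7] size [193.3 143. ] ang 21.3 zmed 39.5
jar 394 c [ 378.1 -128.6] size [55.7 53.7] ang 67.2 zmed 88.3
250 [520.  -4.  -1.] [521.  29.  -3.]
254 [497.  -2.  74.] [497.  29.  82.]
258 [483.  -1.  97.] [484.  29.  96.]
262 [473.  -1.  93.] [475.  30.  88.]
266 [465.  -1.  82.] [465.  30.  86.]
270 [451.   0. 109.] [456.  30.  80.]
274 [440.   1. 113.] [446.  31.  71.]
278 [432.   1.  98.] [436.  31.  69.]
282 [423.   1.  88.] [426.  31.  67.]
286 [413.   1.  84.] [416.  32.  66.]
290 [404.   1.  78.] [406.  32.  62.]
294 [395.   1.  58.] [397.  32.  51.]
298 [386.   1.  46.] [387.  33.  48.]
302 [376.   2.  43.] [378.  33.  22.]
306 [369.   1.   1.] [369.  33.   1.]
tall column
206 [ 636. -214.    3.]
209 [ 618. -207.   44.]
212 [ 606. -204.   59.]
215 [ 598. -204.   57.]
218 [ 586. -201.   76.]
221 [ 573. -197.  100.]
224 [ 561. -193.  119.]
227 [ 550. -190.  137.]
230 [ 542. -190.  136.]
233 [ 537. -191.  123.]
236 [ 529. -191.  125.]
239 [ 522. -191.  122.]
242 [ 535. -208.    5.]
245 [ 527. -207.    5.]
```

View pics/c1.png

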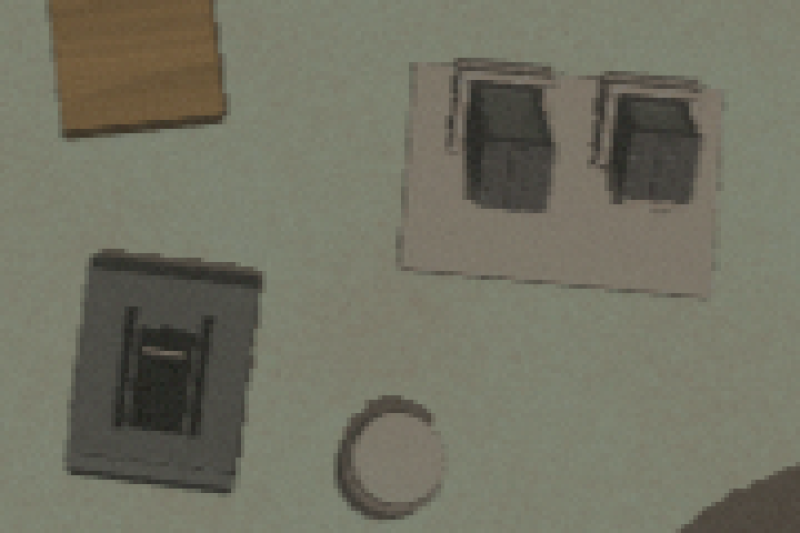

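The crop shows the rack yawed slightly clockwise, with the tall cell at (510,145), the short cell at (655,150) and the rocker at (165,380). Next I'll refine the fits and plan the approach to the cover.

```bash
cat >> h.py <<'E'
def pose(s=None):
    s=s or read_state(); return np.array(s['eef_pos']),R.from_euler('xyz',s['tool_rot']).as_matrix()
def frame(x,y):  # tool matrix from x (fingers) and approx y (jaw) axes
    x=np.array(x,float);x/=np.linalg.norm(x);y=np.array(y,float);y-=x*(x@y);y/=np.linalg.norm(y);return np.c_[x,y,np.cross(x,y)]
def plan(p1,M1,p0=None,M0=None,vmax=55):
    if p0 is None: p0,M0=pose()
    rv=R.from_matrix(M0.T@M1).as_rotvec(); d=p1-p0
    n=int(max(1,np.ceil(np.degrees(np.linalg.norm(rv))/10),np.ceil(np.linalg.norm(d)/vmax)))
    print('n',n,'turn/row',np.round(np.degrees(rv)/n,2),'total',np.round(np.degrees(rv),1))
    for i in range(n):
        M=M0@R.from_rotvec(rv*(i+1)/n).as_matrix(); print(i,np.round(M.T@d/n,1))
def cut(box,m,img=None):
    k=np.zeros(m.shape,bool);u0,v0,u1,v1=box;k[v0:v1,u0:u1]=m[v0:v1,u0:u1]
    k=cv2.morphologyEx(k.astype(np.uint8),cv2.MORPH_OPEN,np.ones((3,3)))
    n,l,s,c=cv2.connectedComponentsWithStats(k); return l==1+np.argmax(s[1:,4])
def fit(d,W,box,z0,z1,z):  # pixel mask -> rays hit plane z -> rect
    m=cut(box,(W[...,2]>z0)&(W[...,2]<z1)); T=np.array(d['cam_to_world'])[:3,3]
    q=W[m]; r=q-T; P=T+r*((z-T[2])/r[:,2])[:,None]
    b=cv2.minAreaRect(P[:,:2].astype(np.float32))
    best=None
    for a in np.radians(np.arange(-20,20.1,.25)):  # robust rect: area-quantile box
        e=P[:,:2]@np.array([[np.cos(a),-np.sin(a)],[np.sin(a),np.cos(a)]])
        lo,hi=np.percentile(e,1,0),np.percentile(e,99,0)
        A=np.prod(hi-lo)
        if best is None or A<best[0]: best=(A,a,(lo+hi)/2,hi-lo)
    _,a,c,s=best; c=np.array([[np.cos(a),-np.sin(a)],[np.sin(a),np.cos(a)]])@c
    print('c',np.round(c,1),'mean',np.round(P.mean(0)[:2],1),'size',np.round(s,1),'yaw',round(np.degrees(a),2)); return c,a
E
cat > m2.py <<'E'
from h import *
d=load('top'); W=cloud(d); W=np.dstack([cv2.medianBlur(W[...,i].astype(np.float32),3) for i in range(3)]).astype(float)
for n,b,z0,z1,z in [('base+all',(170,232,298,302),11,130,20),('plate',(205,240,262,295),55,80,67),('bar',(215,250,250,278),95,120,107),('lamp',(175,235,217,300),98,120,108),('det',(250,235,295,280),85,105,95),
 ('plinth',(300,175,360,235),18,42,30),('rack',(380,195,475,270),3,200,6),('supply',(305,240,370,312),20,140,70),('rockerblk',(325,262,350,295),80,140,90)]:
    print(n,end=' '); fit(d,W,b,z0,z1,z)
p,M=pose(); print(p,M.round(3).tolist())
E
python3 m2.py
```

```text
base+all c [475.8 276.2] mean [476.4 275.2] size [107.4 278.4] yaw 8.5
plate c [478.2 269.2] mean [476.9 267.6] size [82.9 82. ] yaw 9.75
bar c [477.2 268.5] mean [476.9 268.4] size [14.9 52.5] yaw 8.5
lamp c [461.9 366.2] mean [461.8 367.2] size [67.8 63.1] yaw 10.25
det c [490.3 187.3] mean [490.4 183.6] size [48.9 58.4] yaw 5.75
plinth c [639.8  12.8] mean [639.5  12.9] size [97.1 97.5] yaw 4.25
rack c [ 556.  -245.6] mean [ 555.1 -245.6] size [130.8 184. ] yaw -7.5
supply c [434.8   4.2] mean [434.5   3.8] size [124.7  97.7] yaw -8.75
rockerblk c [444.6  -3.3] mean [447.6   1. ] size [65.7 59.4] yaw 7.75
[ 256.41122505 -596.69030227  255.47370975] [[-0.001, 0.395, -0.919], [0.002, -0.919, -0.395], [-1.0, -0.002, 0.0]]
```

```bash
cat > p.py <<'E'
from h import *
A=lambda a:[np.cos(np.radians(a)),np.sin(np.radians(a)),0]
D=[0,0,-1]
E
python3 - <<'E'
from p import *
w=np.array([600,-150,255]);M=frame(D,A(-25)); plan(w,M)
plan(np.array([477.3,268.5,200]),frame(D,A(8.8)),w,M)
E
```

```text
n 11 turn/row [-3.8  -0.    0.01] total [-41.8  -0.    0.1]
0 [  0.1 -22.  -46.3]
1 [  0.1 -18.9 -47.6]
2 [  0.1 -15.7 -48.8]
3 [  0.1 -12.4 -49.7]
4 [  0.1  -9.1 -50.4]
5 [  0.1  -5.7 -50.9]
6 [  0.1  -2.3 -51.2]
7 [  0.    1.1 -51.2]
8 [  0.    4.4 -51. ]
9 [  0.    7.8 -50.6]
10 [  0.   11.1 -50. ]
n 8 turn/row [-4.23  0.    0.  ] total [-33.8   0.    0. ]
0 [  6.9 -32.9 -43.5]
1 [  6.9 -29.6 -45.8]
2 [  6.9 -26.2 -47.8]
3 [  6.9 -22.6 -49.6]
4 [  6.9 -18.8 -51.2]
5 [  6.9 -15.  -52.4]
6 [  6.9 -11.1 -53.4]
7 [  6.9  -7.2 -54. ]
```

{"name": "jog_arm", "arguments": {
  "series": [
    [[-3.8,0,0],[0,-22,-46],-1],
    [[-3.8,0,0],[0,-19,-48],-1],
    [[-3.8,0,0],[0,-16,-49],-1],
    [[-3.8,0,0],[0,-12,-50],-1],
    [[-3.8,0,0],[0,-9,-50],-1],
    [[-3.8,0,0],[0,-6,-51],-1],
    [[-3.8,0,0],[0,-2,-51],-1],
    [[-3.8,0,0],[0,1,-51],-1]
  ]
}}

```text
clock: 1.1
eef_pos: [528.1, -288.3, 256.0]
tool_rot: [-1.219, 1.57, 2.861]
force: [0.6, -0.2, -0.2]
width: 85.5
```

{"name": "jog_arm", "arguments": {
  "series": [
    [[-3.8,0,0],[0,4,-51],-1],
    [[-3.8,0,0],[0,8,-51],-1],
    [[-3.8,0,0],[0,11,-50],-1],
    [[-4.2,0,0],[7,-33,-44],-1],
    [[-4.2,0,0],[7,-30,-46],-1],
    [[-4.2,0,0],[7,-26,-48],-1],
    [[-4.2,0,0],[7,-23,-50],-1],
    [[-4.2,0,0],[7,-19,-51],-1]
  ]
}}

```text
clock: 2.1
eef_pos: [570.2, 95.7, 220.8]
tool_rot: [-1.259, 1.57, -2.897]
force: [1.2, 0.1, -1.1]
width: 85.8
```

```bash
python3 - <<'E'
from p import *
s=read_state();print(s)
plan(np.array([477.3,268.5,180]),frame(D,A(8.8)))
E
```

```text
{'clock': 2.1, 'qpos': array([-0.04376972,  0.57681711, -0.26433365,  1.7563032 ,  0.19351912,
        0.83432766, -0.46446273]), 'qd': array([-0.65356263,  0.0303548 , -0.14153752,  0.16020418,  0.13680981,
       -0.16661539, -0.29494715]), 'tau': array([  3.58388811, -51.58348918,  -2.23253712, -16.24228477,
        -0.15093877,   0.37371959,   0.31342853]), 'eef_pos': array([570.24345774,  95.676804  , 220.84606225]), 'tool_rot': array([-1.25925129,  1.57037137, -2.896705  ]), 'force': array([ 1.15646793,  0.14216061, -1.06836832]), 'torque': array([ 0.02589396, -0.01824582,  0.01240488]), 'width': 85.76979418451401}
n 4 turn/row [-3.15  0.    0.01] total [-12.6   0.    0. ]
0 [ 10.2 -23.7 -42.9]
1 [ 10.2 -21.3 -44.2]
2 [ 10.2 -18.9 -45.3]
3 [ 10.2 -16.4 -46.3]
```

```bash
sed -i 's|rv\*(i+1)/n|rv*i/n|' h.py; python3 - <<'E'
from p import *
plan(np.array([477.3,268.5,180]),frame(D,A(8.8)))
E
```

```text
n 4 turn/row [-3.15  0.    0.01] total [-12.6   0.    0. ]
0 [ 10.2 -26.1 -41.6]
1 [ 10.2 -23.7 -42.9]
2 [ 10.2 -21.3 -44.2]
3 [ 10.2 -18.9 -45.3]
```

{"name": "jog_arm", "arguments": {
  "series": [
    [[-3,0,0],[10,-26,-41],-1],
    [[-3,0,0],[10,-24,-42],-1],
    [[-3,0,0],[10,-21,-43],-1],
    [[-2,0,0],[10,-19,-40],-1],
    [[0,0,0],[0,0,0],-1],
    [[0,0,0],[0,0,0],-1]
  ]
}}

```text
clock: 2.85
eef_pos: [479.8, 258.9, 181.1]
tool_rot: [-0.255, 1.57, -1.703]
force: [0.2, -1.0, 0.6]
width: 85.5
```

```bash
python3 - <<'E'
from p import *
plan(np.array([477.3,268.5,103]),frame(D,A(8.8)))
d=grab('top'); W=cloud(d); cv2.imwrite('pics/t1.png',cv2.resize(d['img'][200:330,150:330,::-1],(720,520),interpolation=3))
E
```

```text
n 2 turn/row [-0.89  0.03  0.01] total [-1.8  0.1  0. ]
0 [39.  -0.6 -4.9]
1 [39.  -0.6 -4.9]
```

{"name": "jog_arm", "arguments": {
  "series": [
    [[-1,0,0],[39,-0.5,-5],-1],
    [[-1,0,0],[39,-0.5,-5],-1],
    [[0,0,0],[0,0,0],-1],
    [[0,0,0],[0,0,0],1],
    [[0,0,0],[0,0,0],1],
    [[0,0,0],[0,0,0],1],
    [[0,0,0],[0,0,0],1],
    [[0,0,0],[0,0,0],1]
  ]
}}

```text
clock: 3.9
eef_pos: [477.9, 269.6, 104.3]
tool_rot: [1.772, 1.569, 0.359]
force: [-0.4, -0.1, 6.1]
width: 13.0
```

{"name": "jog_arm", "arguments": {
  "series": [
    [[0,0,0],[-15,0,0],1],
    [[0,0,0],[-40,0,0],1],
    [[0,0,0],[-35,0,0],1],
    [[0,0,0],[0,0,0],1],
    [[0,0,0],[0,0,0],1]
  ]
}}

```text
clock: 4.53
eef_pos: [476.9, 268.9, 193.2]
tool_rot: [-0.899, 1.57, -2.312]
force: [0.8, 0.0, -1.6]
width: 13.0
```

```bash
python3 - <<'E'
from p import *
print(read_state()['width'],read_state()['force'])
plan(np.array([640,13,160]),frame(D,A(4.3)))
d=grab('top'); W=cloud(d); cv2.imwrite('pics/t2.png',cv2.resize(d['img'][190:320,140:320,::-1],(720,520),interpolation=3))
E
```

```text
13.015608703713172 [ 0.77135431  0.01285292 -1.64275924]
n 6 turn/row [0.79 0.01 0.01] total [4.7 0.  0. ]
0 [ 5.5 20.2 46.4]
1 [ 5.5 20.8 46.1]
2 [ 5.5 21.4 45.8]
3 [ 5.5 22.1 45.5]
4 [ 5.5 22.7 45.2]
5 [ 5.5 23.3 44.9]
```

View pics/t2.png

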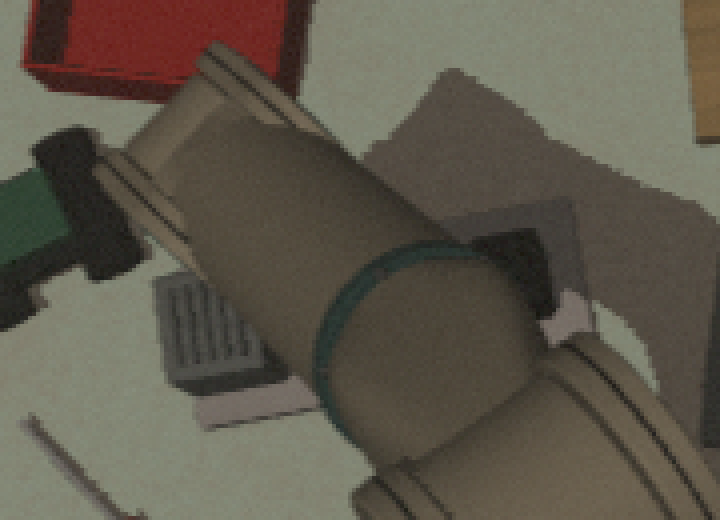

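The arm hides the well here; the cover is held (width 13). Moving on to the plinth.

{"name": "jog_arm", "arguments": {
  "series": [
    [[0.8,0,0],[5,20,46],1],
    [[0.8,0,0],[5.5,21,46],1],
    [[0.8,0,0],[5.5,21.5,46],1],
    [[0.8,0,0],[5.5,22,45.5],1],
    [[0.8,0,0],[5.5,22.5,45],1],
    [[0.8,0,0],[5.5,23.5,45],1],
    [[0,0,0],[0,0,0],1],
    [[0,0,0],[0,0,0],1]
  ]
}}

```text
clock: 5.58
eef_pos: [639.3, 14.3, 159.3]
tool_rot: [-1.904, 1.568, 2.883]
force: [0.4, 0.6, -0.5]
width: 13.1
```

```bash
python3 - <<'E'
from p import *
plan(np.array([640,13,89.5]),frame(D,A(4.3)))
d=grab('scene'); cv2.imwrite('pics/s2.png',cv2.resize(d['img'][200:320,220:400,::-1],(720,480),interpolation=3))
E
```

```text
n 2 turn/row [-0.03 -0.03  0.08] total [-0.1 -0.1  0.2]
0 [34.9  0.4  0.7]
1 [34.9  0.3  0.7]
```

View pics/s2.png

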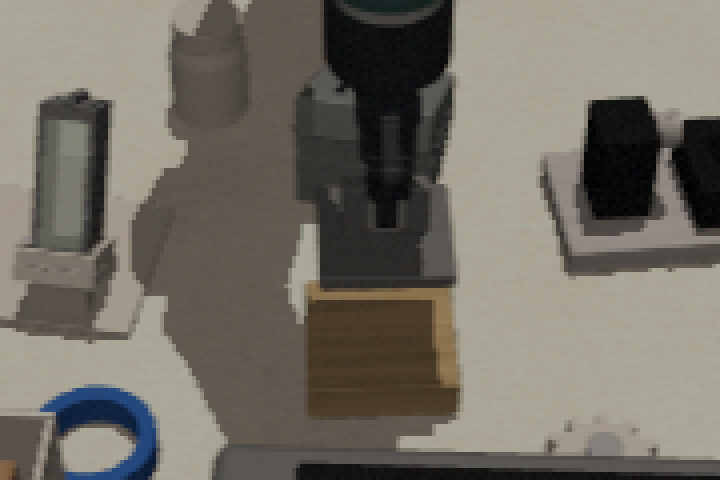

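The crop shows the cover level and centred above the plinth (cover 385,240; plinth 380,350). Lowering.

{"name": "jog_arm", "arguments": {
  "series": [
    [[0,0,0],[35,0,0.5],1],
    [[0,0,0],[25,0,0.5],1],
    [[0,0,0],[6,0,0],1],
    [[0,0,0],[3,0,0],1],
    [[0,0,0],[1,0,0],1],
    [[0,0,0],[0,0,0],1]
  ]
}}

```text
clock: 6.38
eef_pos: [641.0, 13.0, 91.7]
tool_rot: [1.552, 1.569, 0.056]
force: [0.7, 0.6, -0.4]
width: 13.0
```

{"name": "jog_arm", "arguments": {
  "series": [
    [[0,0,0],[1.5,0,0],1],
    [[0,0,0],[1,0,0],1],
    [[0,0,0],[0,0,0],1],
    [[0,0,0],[0,0,0],1]
  ]
}}

```text
clock: 6.88
eef_pos: [640.8, 12.8, 89.3]
tool_rot: [1.303, 1.57, -0.194]
force: [-1.6, 0.6, 5.1]
width: 12.9
```

Contact (5 N). Release and rise.

{"name": "jog_arm", "arguments": {
  "series": [
    [[0,0,0],[0,0,0],-1],
    [[0,0,0],[0,0,0],-1],
    [[0,0,0],[0,0,0],-1],
    [[0,0,0],[0,0,0],-1],
    [[0,0,0],[-40,0,0],-1],
    [[0,0,0],[-50,0,0],-1],
    [[0,0,0],[-50,0,0],-1],
    [[0,0,0],[0,0,0],-1]
  ]
}}

```text
clock: 7.88
eef_pos: [643.2, 13.4, 233.0]
tool_rot: [1.572, 1.562, 0.075]
force: [-0.2, -0.5, 0.4]
width: 85.2
```

```bash
cat > m3.py <<'E'
from h import *
d=grab('top'); W=cloud(d); s=grab('scene'); WS=cloud(s)
b=np.vstack([cv2.resize(d['img'][190:320,140:320],(416,300),interpolation=3),cv2.resize(s['img'][200:320,340:506],(416,300),interpolation=3)])
c=np.vstack([cv2.resize(d['img'][195:275,370:481],(384,300)[:2],interpolation=3),cv2.resize(s['img'][200:320,170:324],(384,300),interpolation=3)])
cv2.imwrite('pics/m3.png',np.hstack([b,c])[...,::-1])
# tall cell: points from both cameras in the rack region, z>30
for X,box in((W,(395,200,432,250)),(WS,(222,215,255,275))):
    u0,v0,u1,v1=box; P=X[v0:v1,u0:u1].reshape(-1,3); P=P[P[:,2]>25]; print(len(P),P.min(0).round(),P.max(0).round())
# well: dark block top and pit
print('block');fit(d,W,(205,240,262,295),45,64,55)
m=(W[...,2]<48)&(W[...,2]>5); P=W[240:290,215:260].reshape(-1,3); P=P[(abs(P[:,0]-477)<30)&(abs(P[:,1]-268)<30)];print('z hist',np.histogram(P[:,2],bins=range(20,70,5)))
Q=P[P[:,2]<42];print('pit mean',Q.mean(0).round(1),Q.min(0).round(),Q.max(0).round())
E
python3 m3.py
```

```text
967 [ 386. -235.   26.] [622. -68. 794.]
962 [ 515. -233.   25.] [ 624. -172.  145.]
block
c [477.5 268.7] mean [477.4 268.9] size [79.5 78.9] yaw 8.25
z hist (array([ 25, 122,  76,  18,  12,  52, 142,  57,  15]), array([20, 25, 30, 35, 40, 45, 50, 55, 60, 65]))
pit mean [480.7 272.2  29.6] [458. 250.  18.] [502. 294.  41.]
```

View pics/m3.png

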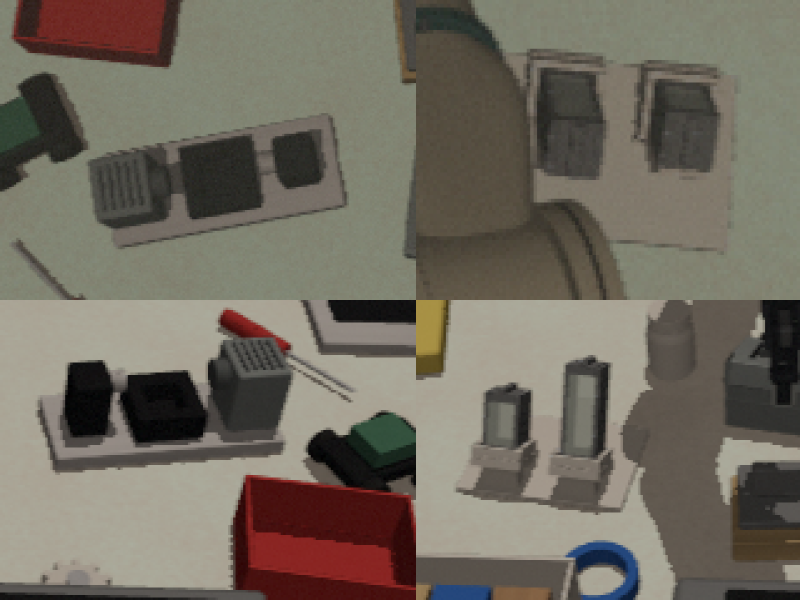

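The tall cell stands in the +y place (585,410 in the lower right crop), and the open well is visible at (165,405) in the lower left. The cover is on the plinth at (770,500). Next is fitting the cell's face and top in the rack frame.

```bash
cat > m4.py <<'E'
from h import *
import sys
c0=np.array([556,-245.6]);y=np.radians(-7.6);ex=np.array([np.cos(y),np.sin(y)]);ey=np.array([-np.sin(y),np.cos(y)])
s=np.sin(np.pi/6);c=np.cos(np.pi/6)
def loc(P): q=P[...,:2]-c0; return q@ex,q@ey,P[...,2]
T0=cloud(load('top0') if 0 else load('scene'))
for n,X in(('scene',T0),):
    P=X.reshape(-1,3);P=P[np.isfinite(P[:,0])]
    xr,yr,z=loc(P); k=(abs(yr-44)<40)&(z>20)&(z<160)&(abs(xr)<75)
    xr,yr,z=xr[k],yr[k],z[k]
    u=xr*c+z*s; a=-xr*s+z*c   # u along +x face normal, a along the axis
    print(n,k.sum())
    # +x face: a in mid-range; histogram u
    f=(abs(yr-44)<14)
    for lo in range(20,140,10):
        g=f&(a>lo)&(a<lo+10); 
        if g.sum()>5: print('a',lo,g.sum(),'u pct',np.percentile(u[g],[5,50,95]).round(1))
    g=(a>70)&(a<125); e=yr[g]; print('yr pct',np.percentile(e,[1,5,50,95,99]).round(1))
    # edges of face by a
    F=(abs(u-np.median(u[f&(a>60)&(a<100)]))<4)&(a>60)&(a<110)
    print('face yr',np.percentile(yr[F],[1,3,50,97,99]).round(1),'yaw slope',)
    A=np.c_[yr[F],np.ones(F.sum())]; print(np.linalg.lstsq(A,xr[F]+z[F]*s/c,rcond=None)[0])
    top=f&(u<np.median(u[f&(a>60)&(a<100)])-6)&(a>60); print('top a',np.percentile(a[top],[5,25,50,75,95]).round(1),'u range',np.percentile(u[top],[2,50,98]).round(1))
E
python3 m4.py
python3 - <<'E'
from h import *
p,M=pose();s=read_state();print(p,s['qpos'].round(2))
d=load('top');W=cloud(d);fit(d,W,(300,170,365,235),45,62,52)
E
```

```text
scene 988
a 20 50 u pct [59.2 67.7 71.8]
a 30 33 u pct [55.6 58.9 62. ]
a 40 38 u pct [54.9 59.5 62.5]
a 50 39 u pct [56.3 58.8 61. ]
a 60 37 u pct [55.  58.1 62.6]
a 70 36 u pct [54.9 59.1 62.2]
a 80 38 u pct [54.5 57.8 61.5]
a 90 38 u pct [55.3 58.5 62.3]
a 100 40 u pct [55.2 57.7 61.8]
a 110 37 u pct [54.4 57.5 61.9]
a 120 48 u pct [32.2 56.9 60.6]
a 130 14 u pct [23.3 43.9 58.7]
yr pct [28.4 30.3 52.3 67.9 68.7]
face yr [28.2 29.1 48.4 67.4 68.1] yaw slope
[7.45848628e-03 6.70245002e+01]
top a [111.2 126.8 127.3 131.6 133. ] u range [19.2 38.2 52.3]
[640.35092446  12.74317383 228.55986907] [ 0.13  0.66 -0.32  1.57  0.24  0.95 -0.2 ]
c [634.6  34.7] mean [630.8  36.2] size [92.2 49.8] yaw 20.0
```

```bash
cat >> p.py <<'E'
ex=np.array([np.cos(np.radians(7.6)),-np.sin(np.radians(7.6)),0]);ey=np.array([np.sin(np.radians(7.6)),np.cos(np.radians(7.6)),0])
TR=frame(.5*ex-[0,0,.8660],ey)
def rk(u,a,yr=46.5): return np.array([556,-245.6,0])+ex*(u*.866-a*.5)+ey*yr+[0,0,u*.5+a*.866]
E
python3 - <<'E'
from p import *
print(rk(39,188),rk(39,108)); plan(rk(39,188),TR)
E
```

```text
[ 502.45297502 -191.54320402  182.308     ] [ 542.10159663 -196.83345963  113.028     ]
n 9 turn/row [-8.47 -2.79  2.27] total [-76.3 -25.1  20.4]
0 [  5.1 -17.   21.5]
1 [  5.4 -20.1  18.5]
2 [  5.3 -22.8  15.1]
3 [  5.  -25.   11.3]
4 [  4.5 -26.5   7.2]
5 [  3.6 -27.5   3. ]
6 [  2.6 -27.7  -1.2]
7 [  1.3 -27.3  -5.4]
8 [ -0.1 -26.2  -9.4]
```

{"name": "jog_arm", "arguments": {
  "series": [
    [[-8.5,-2.8,2.3],[5,-17,21.5],-1],
    [[-8.5,-2.8,2.3],[5.5,-20,18.5],-1],
    [[-8.5,-2.8,2.3],[5.5,-23,15],-1],
    [[-8.5,-2.8,2.3],[5,-25,11.5],-1],
    [[-8.5,-2.8,2.3],[4.5,-26.5,7],-1],
    [[-8.5,-2.8,2.3],[3.5,-27.5,3],-1],
    [[-8.5,-2.8,2.3],[2.5,-27.5,-1],-1],
    [[-8.5,-2.8,2.3],[1,-27.5,-5.5],-1]
  ]
}}

```text
clock: 8.98
eef_pos: [528.7, -151.8, 188.3]
tool_rot: [0.123, 1.157, -0.317]
force: [0.4, -0.8, -0.4]
width: 85.4
```

{"name": "jog_arm", "arguments": {
  "series": [
    [[-8.5,-2.8,2.3],[0,-26,-9.5],-1],
    [[0,0,0],[0,0,0],-1],
    [[0,0,0],[0,0,0],-1],
    [[0,0,0],[0,0,0],-1]
  ]
}}

```text
clock: 9.48
eef_pos: [521.3, -164.2, 186.9]
tool_rot: [0.075, 1.127, -0.288]
force: [-0.5, 0.9, 0.1]
width: 85.4
```

```bash
python3 - <<'E'
from p import *
print(read_state()['qpos'].round(2),pose()[0]); plan(rk(39,188),TR)
d=grab('scene');cv2.imwrite('pics/s4.png',cv2.resize(d['img'][180:300,180:360,::-1],(720,480),interpolation=3))
E
```

```text
[ 0.57  0.51 -0.45  2.26  1.71  0.25 -0.23] [ 521.341408   -164.18975592  186.87479208]
n 2 turn/row [-6.09 -2.2   2.16] total [-12.2  -4.4   4.3]
0 [ -0.2 -16.2  -4.4]
1 [ -1.  -15.6  -6.1]
```

View pics/s4.png

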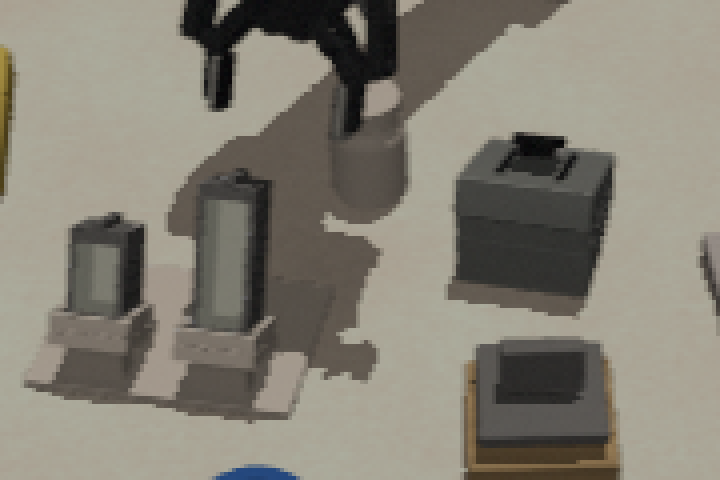

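Joint 6 is at its lower limit. The picture shows the gripper still up and to the right of the tall cell (235,185), and the cover standing on the plinth at (540,390). The jaw faces allow any tilt about the jaw axis, so I'll use 20° in place of 30°.

```bash
cat >> p.py <<'E'
def TL(t,yaw=-7.6): 
    t=np.radians(t); e=np.array(A(yaw)); return frame(np.sin(t)*e-[0,0,np.cos(t)],A(yaw+90))
def rg(a,t,u=39,yr=46.5): return rk(u,a,yr)-6*TL(t)[:,0]
E
python3 - <<'E'
from p import *
for t in (20,): 
  print(rg(175,t),rg(102,t)); plan(rg(175,t),TL(t))
E
```

```text
[ 506.86178194 -192.13146446  176.68815572] [ 543.04114916 -196.9588227   113.47015572]
n 2 turn/row [-6.24  2.79  1.62] total [-12.5   5.6   3.2]
0 [  3.4 -15.7  -3.7]
1 [  3.1 -15.4  -5.3]
```

{"name": "jog_arm", "arguments": {
  "series": [
    [[-2,3.2,0.5],[3,-6,-1.5],-1],
    [[-3.5,2.4,0.8],[2,-8,-2.5],-1],
    [[-3.5,0,0.9],[1,-8,-2.5],-1],
    [[-3.5,0,1],[1,-8,-2.5],-1],
    [[0,0,0],[0,0,0],-1],
    [[0,0,0],[0,0,0],-1]
  ]
}}

```text
clock: 10.28
eef_pos: [508.4, -189.9, 178.2]
tool_rot: [-0.001, 1.195, -0.161]
force: [0.4, 0.1, 0.1]
width: 85.6
```

```bash
python3 - <<'E'
from p import *
print(read_state()['qpos'].round(2),pose()[0]);plan(rg(175,20),TL(20)); plan(rg(140,20),TL(20))
E
```

```text
[ 0.77  0.56 -0.6   2.2   1.28  0.26  0.49] [ 508.43424516 -189.92533792  178.18583225]
n 1 turn/row [-1.45  1.53  0.57] total [-1.5  1.5  0.6]
0 [ 1.  -2.4 -1.7]
n 1 turn/row [-1.45  1.53  0.57] total [-1.5  1.5  0.6]
0 [35.6 -1.9  3.5]
```

{"name": "jog_arm", "arguments": {
  "series": [
    [[-1.5,1.5,0.5],[1,-2.5,-1.5],-1],
    [[0,0,0],[15,0,2.5],-1],
    [[0,0,0],[19,0,3],-1],
    [[0,0,0],[0,0,0],-1],
    [[0,0,0],[0,0,0],-1]
  ]
}}

```text
clock: 10.9
eef_pos: [523.3, -194.4, 146.9]
tool_rot: [-0.006, 1.221, -0.136]
force: [-0.5, 0.3, -0.1]
width: 85.6
```

```bash
python3 - <<'E'
from p import *
print(read_state()['qpos'].round(2),read_state()['force'],pose()[0]);plan(rg(102,20),TL(20))
d=grab('scene');cv2.imwrite('pics/s5.png',cv2.resize(d['img'][195:295,180:330,::-1],(720,480),interpolation=3))
E
```

```text
[ 0.75  0.63 -0.58  2.17  1.34  0.28  0.47] [-0.47959173  0.33069592 -0.07870509] [ 523.29657131 -194.38073959  146.858685  ]
n 1 turn/row [0.12 0.01 0.07] total [0.1 0.  0.1]
0 [38.2  0.1  7.3]
```

View pics/s5.png

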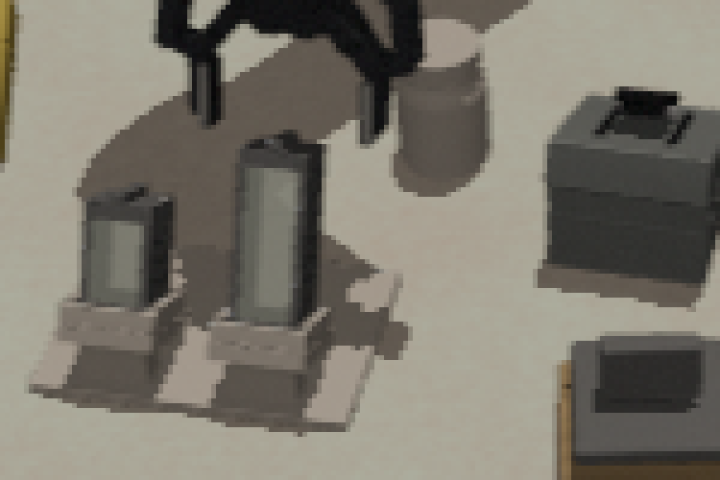

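The fingers (205,100) and (372,120) straddle the cell top (281,145). Descend, with the grip in the next call.

{"name": "jog_arm", "arguments": {
  "series": [
    [[0,0,0],[13,0,2.5],-1],
    [[0,0,0],[13,0,2.5],-1],
    [[0,0,0],[12,0,2.3],-1],
    [[0,0,0],[0,0,0],-1],
    [[0,0,0],[0,0,0],-1]
  ]
}}

```text
clock: 11.58
eef_pos: [542.7, -197.8, 113.8]
tool_rot: [-0.006, 1.221, -0.138]
force: [-0.6, 0.1, -0.6]
width: 85.4
```

```bash
python3 - <<'E'
from p import *
print(read_state()['qpos'].round(2),read_state()['force'],pose()[0]);plan(rg(102,20),TL(20))
d=grab('scene');cv2.imwrite('pics/s6.png',cv2.resize(d['img'][195:295,180:330,::-1],(720,480),interpolation=3))
E
```

```text
[ 0.7   0.71 -0.54  2.14  1.53  0.27  0.29] [-0.62840281  0.12875338 -0.56956293] [ 542.7040675  -197.84203384  113.79101594]
n 1 turn/row [0.07 0.03 0.1 ] total [0.1 0.  0.1]
0 [0.4 0.9 0.1]
```

View pics/s6.png

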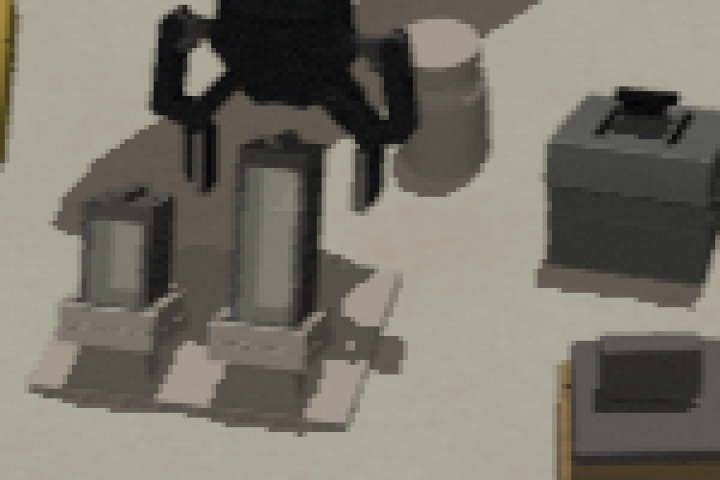

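The fingertips (205,185) and (365,205) bracket the cell's upper third evenly. Close.

{"name": "jog_arm", "arguments": {
  "series": [
    [[0,0,0],[0,0,0],1],
    [[0,0,0],[0,0,0],1],
    [[0,0,0],[0,0,0],1],
    [[0,0,0],[0,0,0],1],
    [[0,0,0],[0,0,0],1]
  ]
}}

```text
clock: 12.25
eef_pos: [542.8, -198.1, 113.5]
tool_rot: [-0.007, 1.221, -0.139]
force: [-3.0, -0.4, 4.5]
width: 39.3
```

```bash
python3 - <<'E'
from p import *
s=read_state();print(s['force'],s['width'],pose()[0]);plan(rg(102+20,20),TL(20))
E
```

```text
[-3.02904546 -0.42703694  4.45440175] 39.3040077477191 [ 542.79280795 -198.08152603  113.47337609]
n 1 turn/row [0.08 0.02 0.13] total [0.1 0.  0.1]
0 [-19.7   1.1  -3.4]
```

{"name": "jog_arm", "arguments": {
  "series": [
    [[0,0,0],[-5,0,-0.9],1],
    [[0,0,0],[-10,0,-1.8],1],
    [[0,0,0],[-15,0,-2.6],1],
    [[0,0,0],[-15,0,-2.6],1],
    [[0,0,0],[-15,0,-2.6],1],
    [[0,0,0],[-12,0,-2.1],1],
    [[0,0,0],[0,0,0],1],
    [[0,0,0],[0,0,0],1]
  ]
}}

```text
clock: 13.25
eef_pos: [506.6, -193.0, 176.2]
tool_rot: [-0.005, 1.222, -0.137]
force: [-0.5, 0.1, -1.7]
width: 39.2
```

```bash
python3 - <<'E'
from p import *
s=read_state();print(s['force'],s['width'],pose()[0],rg(175,20),s['qpos'].round(2))
p,M=pose(); 
plan(p+[0,0,90],TL(0))
d=grab('scene');cv2.imwrite('pics/s7.png',cv2.resize(d['img'][175:295,180:330,::-1],(600,480),interpolation=3))
E
```

```text
[-0.49302725  0.05130352 -1.65306515] 39.21921611784391 [ 506.56234047 -192.97185221  176.16663569] [ 506.86178194 -192.13146446  176.68815572] [ 0.83  0.58 -0.68  2.18  1.19  0.32  0.63]
n 2 turn/row [0.02 9.99 0.05] total [ 0.  20.   0.1]
0 [-42.3  -0.1  15.4]
1 [-44.3  -0.    7.8]
```

View pics/s7.png

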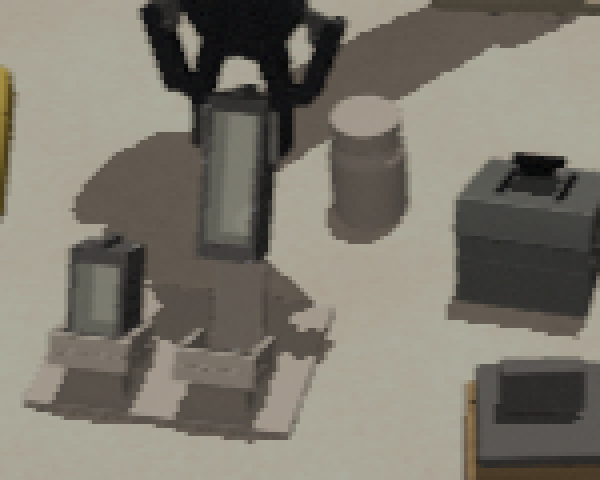

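The cell is held clear of the rack (235,175). Next I'll raise it, bring it upright and measure it in hand.

{"name": "jog_arm", "arguments": {
  "series": [
    [[0,0,0],[-25,0,9],1],
    [[0,5,0],[-28,0,10],1],
    [[0,7,0],[-25,0,7],1],
    [[0,7,0],[-20,0,3],1],
    [[0,6,0],[0,0,0],1],
    [[0,5,0],[0,0,0],1],
    [[0,0,0],[0,0,0],1],
    [[0,0,0],[0,0,0],1]
  ]
}}

```text
clock: 14.3
eef_pos: [506.6, -192.5, 278.5]
tool_rot: [-3.13, 1.397, 3.022]
force: [-1.2, 0.5, -0.4]
width: 39.3
```

```bash
cat > m5.py <<'E'
from p import *
s=read_state();p,M=pose();print(s['force'],s['width'],p,M.round(3).tolist(),s['qpos'].round(2))
d=grab('scene');X=cloud(d);P=X.reshape(-1,3);P=P[np.isfinite(P[:,0])]
q=P-p; xr,yr,z=q@ex,q@ey,q[:,2]
k=(abs(yr)<40)&(xr>-45)&(xr<60)&(z>-120)&(z<30); xr,yr,z=xr[k],yr[k],z[k]
for lo in range(-115,40,10):
    g=(z>lo)&(z<=lo+10)&(abs(yr)<24)
    if g.sum()>5:print(lo,g.sum(),'x',np.percentile(xr[g],[5,50,90]).round(1),'y',np.percentile(yr[g],[2,98]).round(1))
f=(abs(yr)<15)&(z>-80)&(z<5)&(abs(xr-np.median(xr[(z>-80)&(z<5)&(abs(yr)<15)]))<5)
print('face fit x = a z + b yr + c',np.linalg.lstsq(np.c_[z[f],yr[f],np.ones(f.sum())],xr[f],rcond=None)[0],f.sum())
o=M.T@(P[0]*0)
p0=np.array([542.8,-198.1,113.5]);o=TL(20).T@(rk(39,17)-p0);print('predicted cell origin in tool',o,'now rel world(ex,ey,z)',[(M@o)@e for e in(ex,ey,[0,0,1])])
E
python3 m5.py
```

```text
[-1.23587881  0.54975124 -0.43881605] 39.25230699697038 [ 506.58482987 -192.49819758  278.51475161] [[-0.172, 0.131, 0.976], [0.021, 0.991, -0.129], [-0.985, -0.002, -0.173]] [ 0.86  0.7  -0.97  1.63  0.55  1.31  1.19]
-95 36 x [-6.2 19.7 23. ] y [-13.3  22.8]
-85 59 x [-7.8 20.3 23. ] y [-15.5  23.6]
-75 62 x [-10.5  18.7  21.7] y [-16.2  23.7]
-65 59 x [-13.4  19.5  22.6] y [-15.3  23.5]
-55 63 x [-7.8 18.9 21.6] y [-16.4  23.2]
-45 64 x [-3.1 18.6 22.5] y [-15.   23.6]
-35 59 x [ 4.9 18.7 21. ] y [-15.1  23.5]
-25 57 x [ 8.9 19.  21.8] y [-15.8  23.4]
-15 56 x [ 9.1 18.7 21.1] y [-20.9  23.4]
-5 59 x [10.9 18.1 20.5] y [-21.7  22.6]
5 59 x [12.2 18.7 20.4] y [-21.6  23.5]
15 132 x [-13.1   9.9  19.1] y [-20.9  22.4]
25 12 x [ 2.5 16.2 17.6] y [-23.9   5.2]
face fit x = a z + b yr + c [-1.86215361e-02  1.97569996e-03  1.86765084e+01] 314
predicted cell origin in tool [89.76480729  1.16304619 14.83341585] now rel world(ex,ey,z) [np.float64(-0.9550269067290806), np.float64(0.9777150066378126), np.float64(-90.97931372893908)]
```

```bash
python3 - <<'E'
from p import *
p,M=pose();M1=R.from_euler('z',-74,degrees=True).as_matrix()@M
w=np.array([540,40,270]);Mm=R.from_euler('z',-37,degrees=True).as_matrix()@M
plan(w,Mm); plan(np.array([477.6,268.1,225]),M1,w,Mm)
E
```

```text
n 5 turn/row [7.29 0.02 1.28] total [36.4  0.1  6.4]
0 [ 1.5 47.   0.8]
1 [ 2.6 46.7 -5.1]
2 [  3.6  45.6 -11. ]
3 [  4.6  43.7 -16.7]
4 [  5.6  41.2 -22.1]
n 5 turn/row [7.29 0.02 1.28] total [36.4  0.1  6.4]
0 [ 15.9  23.8 -38.7]
1 [ 16.4  18.3 -41.4]
2 [ 16.7  12.6 -43.4]
3 [ 17.    6.6 -44.6]
4 [ 17.1   0.5 -45. ]
```

{"name": "jog_arm", "arguments": {
  "series": [
    [[4,0,0.7],[1,24,0],1],
    [[4,0,0.7],[1,24,-1],1],
    [[7,0,1.2],[2.5,46.5,-5],1],
    [[7,0,1.2],[3.5,45.5,-11],1],
    [[7,0,1.2],[4.5,43.5,-16.5],1],
    [[7,0,1.2],[5.5,41,-22],1],
    [[7.2,0,1.3],[16,24,-38.5],1],
    [[7.2,0,1.3],[16.5,18,-41.5],1]
  ]
}}

```text
clock: 15.35
eef_pos: [515.2, 131.7, 251.9]
tool_rot: [-3.134, 1.4, 2.119]
force: [-0.6, 0.2, -1.6]
width: 39.9
```

{"name": "jog_arm", "arguments": {
  "series": [
    [[7.2,0,1.3],[16.5,12.5,-43.5],1],
    [[7.2,0,1.3],[17,6.5,-44.5],1],
    [[3.6,0,0.7],[8,0,-22],1],
    [[3.6,0,0.7],[8,0,-22],1],
    [[0,0,0],[0,0,0],1],
    [[0,0,0],[0,0,0],1]
  ]
}}

```text
clock: 16.1
eef_pos: [478.3, 264.8, 225.7]
tool_rot: [3.127, 1.4, 1.719]
force: [-0.4, -0.0, -1.0]
width: 39.3
```

```bash
cat >> p.py <<'E'
TW=R.from_euler('z',-74,degrees=True).as_matrix()@frame([-.172,.021,-.985],[.131,.991,-.002])
E
python3 - <<'E'
from p import *
s=read_state();p,M=pose();print(s['qpos'].round(2),p,M.round(3).tolist());plan(np.array([477.6,268.1,180]),TW)
E
```

```text
[-0.05  0.57 -0.62  1.88  0.25  0.73 -0.6 ] [478.25606432 264.8297707  225.70678353] [[-0.025, 0.987, 0.16], [0.168, 0.162, -0.972], [-0.986, 0.002, -0.17]]
n 1 turn/row [ 0.86  0.21 -0.1 ] total [ 0.9  0.2 -0.1]
0 [45.6 -0.2  4.5]
```

{"name": "jog_arm", "arguments": {
  "series": [
    [[0.9,0.2,0],[27,0,3],1],
    [[0,0,0],[26.5,0,3],1],
    [[0,0,0],[0,0,0],1],
    [[0,0,0],[0,0,0],1],
    [[0,0,0],[0,0,0],1]
  ]
}}

```text
clock: 16.73
eef_pos: [478.4, 269.5, 173.0]
tool_rot: [3.134, 1.395, 1.709]
force: [-0.3, -0.9, -1.0]
width: 39.2
```

```bash
cat > m6.py <<'E'
from p import *
p,M=pose();print(p,M.round(3).tolist()); plan(np.array([477.6,268.1,172]),TW)
d=grab('scene');X=cloud(d);P=X.reshape(-1,3);P=P[np.isfinite(P[:,0])]
a=np.radians(8.6);fx=np.array([np.cos(a),np.sin(a),0]);fy=np.array([-np.sin(a),np.cos(a),0])
q=P-[477.5,268.7,0];x,y,z=q@fx,q@fy,P[:,2]
k=(abs(y)<46)&(x>-45)&(x<70)
# scene camera sees +x faces of block and cell
for n,z0,z1 in(('block',26,50),('cell',98,135)):
    g=k&(z>z0)&(z<z1)&(abs(y)<(46 if n=='block' else 30)); m=np.median(x[g&(abs(y)<15)]); f=g&(abs(x-m)<6)
    print(n,f.sum(),'face x',np.median(x[f&(abs(y)<15)]).round(1),'y edges',np.percentile(y[f],[1,3,97,99]).round(1),'mid',(np.percentile(y[f],2)+np.percentile(y[f],98))/2)
    print(' slope z,y',np.linalg.lstsq(np.c_[z[f],y[f],np.ones(f.sum())],x[f],rcond=None)[0])
for lo in range(60,140,6):
    g=k&(z>lo)&(z<lo+6)&(abs(x-20)<8); 
    if g.sum()>4: print(lo,g.sum(),np.percentile(y[g],[2,98]).round(1),np.median(x[g]).round(1))
cv2.imwrite('pics/s8.png',cv2.resize(d['img'][170:280,340:490,::-1],(750,550),interpolation=3))
E
python3 m6.py
```

```text
[478.37300884 269.52549841 172.97637246] [[-0.024, 0.989, 0.144], [0.173, 0.146, -0.974], [-0.985, 0.001, -0.175]]
n 1 turn/row [-0.05 -0.09 -0.19] total [-0.1 -0.1 -0.2]
0 [ 0.7 -1.   1.4]
block 48 face x -4.8 y edges [-36.5 -36.2  26.4  35.8] mid -4.389160538066683
 slope z,y [ 0.04453396  0.01172444 -6.01536663]
cell 147 face x 20.8 y edges [-17.8 -17.3  20.5  22. ] mid 1.6596655895817705
 slope z,y [-7.79076485e-03  9.74940866e-03  2.16817491e+01]
78 7 [-16.5  18.6] 18.1
84 22 [-18.   20.1] 20.4
90 25 [-17.3  20. ] 20.2
96 22 [-18.4  21.4] 20.7
102 24 [-17.4  17.6] 21.1
108 26 [-15.3  19.7] 20.6
114 22 [-16.9  20.7] 21.5
120 27 [-17.   20.7] 20.6
126 26 [-16.1  21.8] 20.8
132 23 [-17.1  21.1] 21.2
138 23 [-16.4  21.8] 20.9
```

View pics/s8.png

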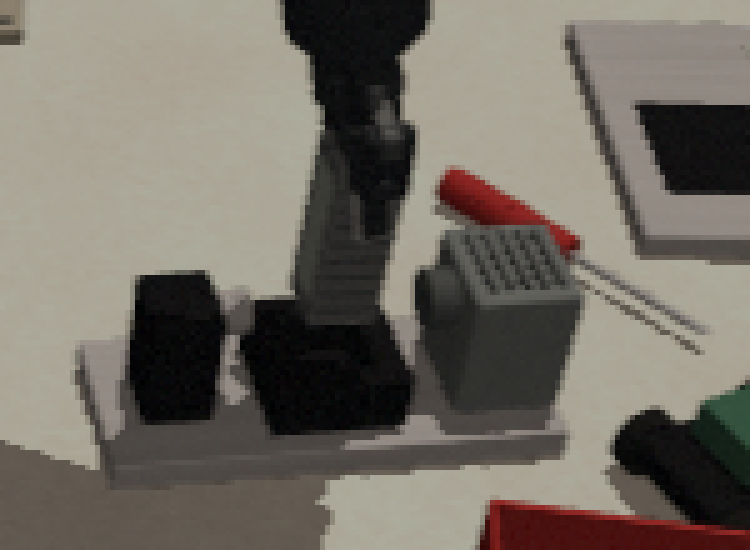

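The picture shows the upright cell (345,230) just above the block's mouth, between the detector and the lamp. I'll compare it with the block in this same image.

```bash
python3 - <<'E'
from p import *
d=load('scene');X=cloud(d);P=X.reshape(-1,3);P=P[np.isfinite(P[:,0])]
a=np.radians(8.6);fx=np.array([np.cos(a),np.sin(a),0]);fy=np.array([-np.sin(a),np.cos(a),0])
q=P-[477.5,268.7,0];x,y,z=q@fx,q@fy,P[:,2]
for lo in range(24,56,5):
    g=(z>lo)&(z<lo+5)&(abs(x-40)<7)&(abs(y)<48)
    if g.sum()>4: print('front',lo,g.sum(),np.percentile(y[g],[2,98]).round(1),np.median(x[g]).round(1))
g=(abs(z-55)<6)&(x>22)&(x<36)&(abs(y)<48);print('top',g.sum(),np.percentile(y[g],[2,98]).round(1),np.median(z[g]).round(1))
for n,xx,yy,zz,w in(('lampfront',0,0,0,0),):
    g=(z>60)&(z<100)&(y>60)&(y<140)&(x>20)&(x<50);print('lamp +x face',np.median(x[g]).round(1),np.percentile(y[g],[2,98]).round(1))
    g=(z>60)&(z<88)&(y<-55)&(y>-130)&(x>8)&(x<40);print('det +x face',np.median(x[g]).round(1),np.percentile(y[g],[2,98]).round(1))
E
```

```text
front 24 38 [-35.9  42.9] 41.4
front 29 37 [-35.   39.2] 41.2
front 34 28 [-32.3  42.9] 41.5
front 39 39 [-35.7  38.1] 41.3
front 44 33 [-35.5  39.4] 42.1
front 49 57 [-35.3  41.7] 40.4
front 54 41 [-31.9  42.6] 38.4
top 81 [-35.7  41.9] 53.8
lamp +x face 35.7 [ 71.9 133.8]
det +x face 26.3 [-109.4  -57.7]
```

{"name": "jog_arm", "arguments": {
  "series": [
    [[0,1.2,0],[0,0,0.7],1],
    [[0,0,0],[10,0,2],1],
    [[0,0,0],[10,0,2],1],
    [[0,0,0],[4,0,0.8],1],
    [[0,0,0],[2,0,0.4],1],
    [[0,0,0],[0,0,0],1]
  ]
}}

```text
clock: 17.52
eef_pos: [477.5, 269.0, 145.2]
tool_rot: [-3.138, 1.375, 1.722]
force: [-0.0, 0.5, -1.4]
width: 39.6
```

{"name": "jog_arm", "arguments": {
  "series": [
    [[0,0,0],[2,0,0.4],1],
    [[0,0,0],[2,0,0.4],1],
    [[0,0,0],[2,0,0.4],1],
    [[0,0,0],[0,0,0],1]
  ]
}}

```text
clock: 18.02
eef_pos: [478.0, 268.8, 139.0]
tool_rot: [3.142, 1.375, 1.717]
force: [1.2, -0.2, -2.5]
width: 39.2
```

{"name": "jog_arm", "arguments": {
  "series": [
    [[0,0,0],[2,0,0.4],1],
    [[0,0,0],[2,0,0.4],1],
    [[0,0,0],[2,0,0.4],1],
    [[0,0,0],[2,0,0.4],1],
    [[0,0,0],[0,0,0],1]
  ]
}}

```text
clock: 18.65
eef_pos: [477.9, 268.8, 130.8]
tool_rot: [-3.141, 1.375, 1.718]
force: [2.8, 1.9, -3.3]
width: 39.4
```

{"name": "jog_arm", "arguments": {
  "series": [
    [[0,0,0],[2,0,0.4],1],
    [[0,0,0],[2,0,0.4],1],
    [[0,0,0],[2,0,0.4],1],
    [[0,0,0],[0,0,0],1]
  ]
}}

```text
clock: 19.15
eef_pos: [477.9, 268.8, 124.7]
tool_rot: [-3.141, 1.375, 1.718]
force: [4.1, -0.0, -1.4]
width: 39.2
```

{"name": "jog_arm", "arguments": {
  "series": [
    [[0,0,0],[1.5,0,0.3],1],
    [[0,0,0],[1,0,0.2],1],
    [[0,0,0],[1,0,0.2],1],
    [[0,0,0],[0,0,0],1]
  ]
}}

```text
clock: 19.65
eef_pos: [477.9, 268.9, 121.3]
tool_rot: [3.141, 1.375, 1.718]
force: [4.0, 1.8, -0.8]
width: 39.3
```

{"name": "jog_arm", "arguments": {
  "series": [
    [[0,0,0],[1,0,0.2],1],
    [[0,0,0],[1,0,0.2],1],
    [[0,0,0],[0,0,0],1]
  ]
}}

```text
clock: 20.02
eef_pos: [477.8, 268.9, 120.3]
tool_rot: [3.139, 1.375, 1.715]
force: [1.3, -1.5, 11.8]
width: 39.3
```

Floor contact at 12 N and the expected height. Release, then retract.

{"name": "jog_arm", "arguments": {
  "series": [
    [[0,0,0],[0,0,0],-1],
    [[0,0,0],[0,0,0],-1],
    [[0,0,0],[0,0,0],-1],
    [[0,0,0],[0,0,0],-1],
    [[0,0,0],[-20,0,-4],-1],
    [[0,0,0],[-40,0,-8],-1],
    [[0,0,0],[-50,0,-10],-1],
    [[0,0,0],[0,0,0],-1]
  ]
}}

```text
clock: 21.02
eef_pos: [479.4, 270.5, 235.0]
tool_rot: [3.11, 1.372, 1.686]
force: [1.0, -0.7, -0.3]
width: 84.9
```

```bash
cat > m7.py <<'E'
from p import *
p,M=pose();s=read_state();print(p,s['width'],s['qpos'].round(2))
d=grab('scene');X=cloud(d);P=X.reshape(-1,3);P=P[np.isfinite(P[:,0])]
a=np.radians(8.6);fx=np.array([np.cos(a),np.sin(a),0]);fy=np.array([-np.sin(a),np.cos(a),0])
q=P-[477.5,268.7,0];x,y,z=q@fx,q@fy,P[:,2]
k=(abs(y)<40)&(abs(x)<30)
f=k&(z>62)&(z<132)&(abs(x-20.5)<7)&(abs(y)<26);print('cell face',f.sum(),np.median(x[f]).round(1),np.percentile(y[f],[2,98]).round(1),'slopes z,y',np.linalg.lstsq(np.c_[z[f],y[f],np.ones(f.sum())],x[f],rcond=None)[0].round(3))
g=k&(abs(x)<14)&(abs(y)<25)&(z>120)&(z<165);print('top z',np.percentile(z[g],[10,50,90]).round(1),g.sum())
for lo in range(60,140,12):
    h=f&(z>lo)&(z<lo+12); print(lo,np.percentile(y[h],[3,97]).round(1) if h.sum()>4 else '')
# supply + rocker, scene
g=(np.hypot(P[:,0]-435,P[:,1]-4)<75)&(P[:,2]>40)
sx=np.array(A(-8.75));sy=np.array(A(81.25))
q=P[g]-[434.8,4.2,0];x,y,z=q@sx,q@sy,P[g][:,2]
print('slope/rocker profile x: side z | mid z')
for lo in range(-60,60,6):
    m=(x>=lo)&(x<lo+6); A1=m&(abs(abs(y)-36)<10);B=m&(abs(y+0)<9)
    print(lo+3,np.median(z[A1]).round(1) if A1.any() else '',[len(z[B])]+(np.percentile(z[B],[20,50,80]).round(1).tolist() if B.any() else []))
r=(z>72+np.tan(np.radians(25))*x+9)&(abs(x)<45)&(abs(y)<30);print('rocker pts',r.sum(),'y',np.percentile(y[r],[3,50,97]).round(1),'x',np.percentile(x[r],[3,50,97]).round(1))
b=np.hstack([cv2.resize(d['img'][180:280,340:465],(400,320),interpolation=3),cv2.resize(d['img'][200:275,280:374],(400,320),interpolation=3)]);cv2.imwrite('pics/s9.png',b[...,::-1])
E
python3 m7.py
```

```text
[479.39139381 270.46362789 234.9575369 ] 84.93734919580719 [-0.02  0.56 -0.65  1.87  0.23  0.73 -0.6 ]
cell face 269 20.2 [-16.8  22.2] slopes z,y [-7.0000e-03  7.0000e-03  2.0689e+01]
top z [131.8 139.7 145.3] 116
60 [-15.9  21. ]
72 [-16.3  21.5]
84 [-16.7  20.9]
96 [-15.2  22.1]
108 [-16.7  21.8]
120 [-16.3  21.9]
132 
slope/rocker profile x: side z | mid z
-57 43.5 [0]
-51 47.4 [0]
-45 50.5 [0]
-39 53.8 [0]
-33 54.7 [0]
-27 58.3 [0]
-21 61.4 [2, 61.8, 62.0, 62.3]
-15 64.5 [0]
-9 66.8 [5, 65.9, 67.5, 68.4]
-3 70.2 [1, 72.8, 72.8, 72.8]
3 72.2 [6, 71.0, 71.9, 72.2]
9 75.4 [14, 84.3, 96.2, 106.1]
15 78.6 [21, 90.8, 95.5, 106.5]
21 80.1 [13, 80.8, 105.5, 109.5]
27 84.0 [5, 83.0, 83.1, 83.7]
33 86.7 [3, 87.8, 87.8, 87.8]
39 88.2 [4, 88.7, 89.4, 90.1]
45 92.1 [2, 91.6, 91.8, 92.1]
51 91.8 [16, 89.9, 91.4, 94.6]
57 72.4 [54, 49.3, 69.6, 85.5]
rocker pts 77 y [-12.6   6.8  19.5] x [-17.7  13.3  20.9]
```

View pics/s9.png

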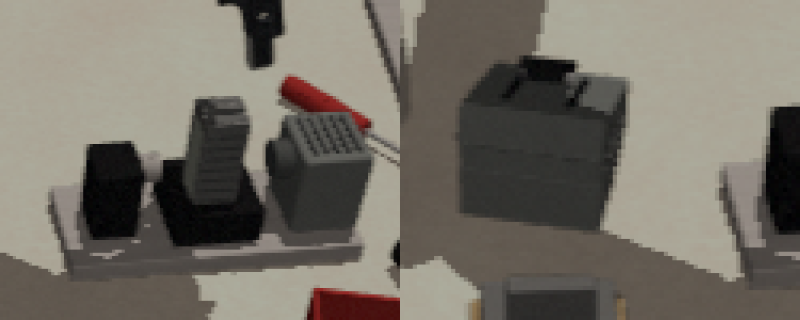

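The cell is seated: its top is at about 140 mm, it is upright within 0.4° and its ribbed side faces +x. The rocker is still raised at its far end. Close the gripper and move above the rocker.

```bash
python3 - <<'E'
from p import *
plan(np.array([446.7,2.4,175]),frame(D,A(-8.75)))
E
```

```text
n 5 turn/row [ 3.42 -2.24  0.31] total [ 17.1 -11.2   1.5]
0 [  1.2 -14.1  53.1]
1 [  3.2 -10.9  53.8]
2 [ 5.3 -7.7 54.2]
3 [ 7.4 -4.5 54.3]
4 [ 9.5 -1.3 54.1]
```

{"name": "jog_arm", "arguments": {
  "series": [
    [[3.4,-2.2,0.3],[1,-14,53],1],
    [[3.4,-2.2,0.3],[3,-11,54],1],
    [[3.4,-2.2,0.3],[5,-8,54],1],
    [[3.4,-2.2,0.3],[7.5,-4.5,54],1],
    [[3.4,-2.2,0.3],[9.5,-1.5,54],1],
    [[0,0,0],[0,0,0],1],
    [[0,0,0],[0,0,0],1],
    [[0,0,0],[0,0,0],1]
  ]
}}

```text
clock: 22.08
eef_pos: [445.7, 3.8, 173.9]
tool_rot: [-2.178, 1.566, 2.386]
force: [0.2, -0.2, -0.6]
width: 0.1
```

```bash
python3 - <<'E'
from p import *
print(read_state()['qpos'].round(2),read_state()['width'],pose()[0]); plan(np.array([446.7,2.4,145]),frame(D,A(-8.75)))
E
```

```text
[ 0.23  0.51 -0.42  2.14  0.37  0.57 -0.6 ] 0.06257897442814762 [445.74901219   3.78358666 173.89401736]
n 1 turn/row [ 0.26 -0.16  0.24] total [ 0.3 -0.2  0.2]
0 [28.9  1.3  1.3]
```

Tip to 120 mm, then press slowly.

{"name": "jog_arm", "arguments": {
  "series": [
    [[0,0,0],[15,1,1.3],1],
    [[0,0,0],[14,0,0],1],
    [[0,0,0],[3,0,0],1],
    [[0,0,0],[3,0,0],1],
    [[0,0,0],[3,0,0],1],
    [[0,0,0],[0,0,0],1]
  ]
}}

```text
clock: 22.82
eef_pos: [447.2, 1.2, 136.5]
tool_rot: [-2.448, 1.568, 2.114]
force: [0.0, 0.4, 4.4]
width: -0.1
```

{"name": "jog_arm", "arguments": {
  "series": [
    [[0,0,0],[2,0,0],1],
    [[0,0,0],[2,0,0],1],
    [[0,0,0],[2,0,0],1],
    [[0,0,0],[0,0,0],1]
  ]
}}

```text
clock: 23.32
eef_pos: [447.6, 0.9, 130.7]
tool_rot: [-2.67, 1.568, 1.892]
force: [-1.2, 0.8, -0.1]
width: -0.1
```

Contact at 136 mm, then the force vanished at 131 mm, as a snap would give. Press a little further, back off and check.

{"name": "jog_arm", "arguments": {
  "series": [
    [[0,0,0],[2,0,0],1],
    [[0,0,0],[2,0,0],1],
    [[0,0,0],[1,0,0],1],
    [[0,0,0],[0,0,0],1]
  ]
}}

```text
clock: 23.82
eef_pos: [445.5, 1.2, 125.0]
tool_rot: [-1.834, 1.565, 2.729]
force: [-1.4, 0.4, 3.9]
width: -0.1
```

{"name": "jog_arm", "arguments": {
  "series": [
    [[0,0,0],[-30,0,0],1],
    [[0,0,0],[-50,0,0],1],
    [[0,0,0],[-20,0,62],1],
    [[0,0,0],[0,0,62],1],
    [[0,0,0],[0,0,62],1],
    [[0,0,0],[0,0,62],1],
    [[0,0,0],[0,0,0],1],
    [[0,0,0],[0,0,0],1]
  ]
}}

```text
clock: 24.82
eef_pos: [409.6, -241.2, 223.4]
tool_rot: [-2.147, 1.565, 2.414]
force: [-0.4, -0.2, -0.2]
width: -0.3
```

```bash
cat > m8.py <<'E'
from h import *
p,M=pose();print(p,read_state()['force'].round(1))
d=grab('top');W=cloud(d)
for v in range(250,300,4): print(v,np.nanmedian(W[v-1:v+2,335:340].reshape(-1,3),0).round(0))
W2=np.dstack([cv2.medianBlur(W[...,i].astype(np.float32),3) for i in range(3)]).astype(float)
print('plate');fit(d,W2,(300,170,365,235),42,62,52);print('bar');fit(d,W2,(300,170,365,235),80,102,92)
P=W[170:240,300:365].reshape(-1,3);g=(P[:,2]>44)&(P[:,2]<60);A=np.c_[P[g][:,:2]-P[g][:,:2].mean(0),np.ones(g.sum())]
print('plate plane',np.linalg.lstsq(A,P[g][:,2],rcond=None)[0])
print('cell top');fit(d,W2,(215,245,262,290),130,150,140)
print('block');fit(d,W2,(205,240,262,295),45,150,55)
m=(W2[...,2]>130)&(W2[...,2]<152);m[:,:210]=0;m[:,265:]=0;m[:235]=0;m[300:]=0;print(np.median(W[m][:,2]))
E
python3 m8.py
```

```text
[ 409.60592668 -241.15539161  223.43426344] [-0.4 -0.2 -0.2]
250 [520.  -4.  -0.]
254 [498.  -2.  71.]
258 [484.  -1.  94.]
262 [474.  -1.  90.]
266 [462.  -0.  98.]
270 [452.   0. 100.]
274 [442.   0.  97.]
278 [432.   1.  95.]
282 [422.   1.  92.]
286 [413.   1.  91.]
290 [403.   2.  89.]
294 [396.   1.  52.]
298 [386.   1.  48.]
plate
c [639.   12.9] mean [637.2  13.1] size [83.6 83.5] yaw 3.25
bar
c [639.1  11.9] mean [638.8  11.5] size [14.  52.4] yaw 3.25
plate plane [-1.54419556e-03 -2.74349277e-03  5.09738155e+01]
cell top
c [476.  267.8] mean [476.4 268. ] size [39.9 38.1] yaw 8.0
block
c [477.5 268.8] mean [477.5 268.9] size [78.8 77.9] yaw 8.25
139.21165857969356
```

The rocker profile is now nearly flat (near 89, far 100 mm), the cover is level and centred, and the cell's top is at 139 mm and centred. Handing in.

```bash
python3 -c "
from cell import *
print(finish_job())"
```

```text
the job is handed in; nothing more can be done
None
```

I carried out all three steps in order and handed the job in at about 25 s on the robot's clock. The hand-in reports no verdict, so the checks below are my own camera and force readings.

1. **Cover:** it stands level on the plinth (tilt below 0.005 rad). Its centre is about 1 mm from the plinth's.
2. **Cell:** I gripped it by its ribbed sides, drew it out along its own axis and lowered it until it touched the well floor at 12 N. Its top is at 139–140 mm, where a fully home cell's would be. It is about 1–2 mm from the block's centre and upright within 0.5°. Its yaw is within 0.5° of the block's, windows towards lamp and detector.
3. **Rocker:** the push force rose to about 4 N and then dropped to zero, as a snap would. Afterwards the far end had come down from about 112 to 100 mm and the near end had risen from about 78 to 89 mm, which is the "on" position.

The gripper was clear of everything at hand-in.

- **Camera disagreement:** the two cameras differed by about 3 mm in y. I relied on positions relative to the block rather than either camera alone.
- **Tilt in the rack:** I planned a 30° tool tilt for the grasp, but joint 6 was at its lower limit. I used 20°, which made no difference to the grip on the flat sides.
- **Bystanders:** I did not measure them again at the end. The motions kept clear of them.

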